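Unhook the sieve from the shaker

ROBOT

A 7-joint arm with a two-finger parallel gripper is mounted at the origin on the work surface. World frame = base frame: x ahead of the robot, y to its left, z up, the work surface at z = 0. Lengths are in mm, angles in rad, forces in N, time in s.
With the tool pointing down it reaches from about 400 to 875 mm from the base axis. Payload 4.4 kg.
Tool frame: the origin (TCP) lies at the very end of the fingers, on their centre line; the grasp point (between the pads) lies 19 mm behind it (ctrl.grip_depth is the distance from the TCP to the grasp point, in mm); z points along the fingers, x is the direction in which the jaws open and shut, and the axes are right-handed (so a half turn about z gives the same grasp; the last joint's range is limited). The gripper opens to 85 mm and grips with 20 to 120 N. Pads are 22 mm wide; open, the fingers measure 114 mm over their backs; the gripper's body (76 mm by 85 mm) begins 54 mm behind the grasp point. The pads swing forward as they close: fully open they stand 13 mm farther back than shut.
Start: joints at [-0.066, 0.628, 0.038, 1.517, -0.027, 0.996, -0.02], TCP at [650.014, 0.027, 231.313] pointing down, gripper open.
Joint ranges: [-3.06, 3.06], [-0.37, 2.12], [-1.25, 1.32], [0.18, 2.47], [-1.1, 4.24], [0.23, 1.98], [-2.94, 2.94]. Speed limits (rad/s): [2.57, 2.57, 3.14, 3.14, 3.14, 3.14, 3.14].

INTERFACE

Orientations are given as [roll, pitch, yaw] about the fixed x, y, z axes, in that order (R = Rz(yaw) Ry(pitch) Rx(roll)).
In Python, from cell import ctrl gives the robot as it stands.
- The arm moves only by the shell command python3 -m creep 'ROWS'. ROWS is JSON, a list of rows, each an object with "hand": the opening, from 0 (shut) to 1 (fully open); "travel": the shift along the tool's x, y, z in cm, a list of three; "angular": the turn, a rotation vector about the tool's x, y, z in degrees, a list of three. In form: [{"hand": hand, "travel": [tx, ty, tz], "angular": [rx, ry, rz]}, ...]. A call has 1 to 20 rows; each row is the pose to reach, as a shift and turn from the pose measured when the call began, along the tool's axes at that moment; what a row does not reach only later rows make up. A row lasts 1/10 s, in which the tool goes at most 50 mm and 8.59 degrees, less where a joint would pass 70% of its speed; a pose out of reach is approached as far as the arm can. A call with a gripper value outside its range is refused whole. The fingers move at their own pace and stop on an object; the grip force is fixed at half the most. Time passes only in rows, so rows that repeat a pose let the fingers close. It gives the time, the measured TCP pose, the force and the opening at its end, in the units of the state.
- ctrl.read_state(): the state, without advancing time (a new reading comes with each control period).
- ctrl.get_image(name): name is "scene" or "side" or "wrist"; returns a dict with "frame" (384x512x3 uint8, red, green, blue), "fx", "fy", "cx", "cy" (pixels), "origin" and "orientation" of the camera in the world. Camera axes: x right, y down, z forward; pixel columns grow to the right and rows downward; lengths in mm; the calibration is good to about 2 mm. The wrist camera is an equidistant fisheye: a pixel r from the principal point sees the ray r / f radians off the axis. A picture is of the moment at which its call begins. There is no depth.
- ctrl.finish_job(): hands the job in, once; it reports no verdict.
Trained networks look in the newest picture that a camera, given by its name, has taken for a name from the list of things; names that differ only in an ending like _2 or _b are one class to them, and where a whole thing is asked for, a point or a joint stands for the part that bears it (a point fixed in the world has none). Each returns a list of dicts, best first, with "confidence" (0 to 1); they miss things now and then, are a little off and sometimes report something else, mostly with a low value. They report only what shows in the picture. A call takes as long as a camera call.
- ctrl.regions_of(camera, thing): "region" (384x512 bool, what is visible of it).
- ctrl.spot_point(camera, thing): "at" ([x, y, z] in mm, in world coordinates, good to about 4 mm: a listed point, or the origin of a listed thing).
The state is a dict: "clock": time; "qpos": joint angles; "qd": joint speeds; "tau": joint torques, N m; "eef_pos": TCP position; "tool_rot": TCP orientation; "force": force on the tool from outside, world axes, zero at the start; "torque": the same for the moment, N m; "width": finger opening in mm.
Only numpy, scipy, OpenCV 4.12 (cv2) and the standard library are available. Lean on these libraries where they do the work, as an engineer would, in place of code of your own. Each camera call takes 0.05 s, during which the arm holds its last target. There are 200 camera calls.

TASK

Take the wooden-framed sieve off the bench shaker: ease it back against the sprung jaw just far enough to free its catch ledges, without squashing the jaw against its block, tilt its front up clear of the two hooks while its tail stays in the jaw, and draw it out without forcing the hooks. Then set it down gently, right way up and flat, in the middle of the white sorting board, let go of it, and leave everything else where it is.

Things in the scene. Friction and masses are not known exactly. Their poses are not given: they have to be found in the camera images.
- shaker: Fixed bench sieve shaker: grey housing 250 (x) x 200 (y) mm with a flat steel deck 230 x 180 mm, deck top 96 mm above the table. Origin: centre of its underside on the table; z up; x points to its front, the side with the two hooks, roughly away from the robot (within 20 degrees). Behind the jaw stands its fixed block, 100 mm wide, 18 mm high (25 with screws), x = -92 to -72 mm.
- shaker_seat (a point): Point on the deck's top, under the centre of the seated sieve: 15 mm ahead (+x) of the shaker's centre. Axes as the shaker's.
- jaw: Steel jaw, sprung forward (+x), 96 mm wide. Origin: foot of the middle of its face, on the deck. A lip above the face overhangs the tail by 5 mm, 9 to 14 mm above the deck. With the sieve seated it stands 6 mm ahead of its block (keep 0.5 mm). Spring 2 N/mm; preload unknown, 0.6 to 13.4 N, so the ledges clear the hooks (3 mm back) at 6 to 20 N. Follows the tail forward up to 7 mm.
- sieve: Open sieve: beech frame 120 (x) x 110 (y) x 50 mm high, walls 10 mm, steel sheet bottom 3 mm; 0.26 to 0.42 kg. Origin: centre of the underside; x to its front, as the shaker's. Pinch the front wall (x = 50 to 60) at its middle from above. Two catch ledges on the front face: y = +-46, 16 wide, x = 60 to 66, 14 to 17 mm up. Tail at the back: the sheet runs on to x = -71, 90 wide.
- sieve_front (a point): Middle of the lower front edge of the sieve's frame (x = 60, y = 0, z = 0 mm in the sieve's frame). With this edge over 25 mm off the deck (tilt about 12 degrees) the sieve passes forward over the hooks.
- sieve_tail (a point): Lower edge of the tip of the sieve's tail, at its middle (x = -71, y = 0, z = 0 mm in the sieve's frame). The tip stands in the jaw, against its face; the sieve tilts back about this edge.
- board: Fixed sorting board: white panel in a brown wooden frame, 370 (x) x 270 (y) mm outside, frame 18 mm wide and 20 mm high, panel top 8 mm above the table. Origin: centre of its underside; z up, x along its length. It carries the petri dish near one end and the forceps near the other.
- petri: Bystander: closed glass petri dish, 54 mm across, 13 mm high, on the board; origin under its centre.
- forceps: Bystander: steel forceps, 110 mm long, 5 mm high, lying across the board near its +x end; origin under the middle, x along them.
- jar: Bystander: glass jar with a steel lid, 90 mm across, 170 mm high; origin under its centre.
- cone: Bystander: green plastic cone, 68 mm across, 110 mm high; origin under its centre.
- sieve_round: Bystander: steel sieve ring, 100 mm across, 35 mm high; origin under its centre.
- magnifier: Bystander: hand magnifier lying flat, 140 mm long, 12 mm high; origin under the middle of its 60 mm lens, handle along -x.
- spatula: Bystander: spatula, 160 mm long, lying flat; origin near its middle, x along it.
- dish: Bystander: white bowl, 70 mm across, 28 mm high; origin under its centre.
- lips: The retaining lips of the two front hooks, fixed; bent steel, each 18 mm wide and 4 mm thick, at y = +46 and -46 mm (74 mm free between). Origin: midway between them, level with their tops, 23 mm above the deck, at the inner face of the uprights (4 mm thick) that carry them; axes as the shaker's. Each reaches 3 mm back (-x) over a ledge of the sieve, its underside 19 mm above the deck. Over 15 N bends them.

How it is judged:
By the outcome, as a careful person would: the job done as asked, in the order asked, and still so for the second after the job is handed in, with the robot touching nothing.
It also fails if it takes over 72 s, if anything falls off the work surface, if the arm or the gripper's body presses on something with over 40 N, if the wrist force passes 120 N, or if a joint passes its speed limit or range.

## Working session

There is one attempt and no reset: what is moved stays moved. The work goes in short steps, Python scripts to look and compute and a shell command to move; the robot and the scene stay as the last step left them, time stands still between calls to the robot, and variables do not carry over. Pictures are saved under pics/ and viewed, about 8 in all and at most 12, crops included, and the job is handed in when it is done.

```bash
ls; mkdir -p pics
cat > h.py <<'E'
import numpy as np,cv2
from cell import ctrl
def save(cam,name,crop=None,s=1):
    d=ctrl.get_image(cam); f=d["frame"]
    if crop: f=f[crop[1]:crop[3],crop[0]:crop[2]]
    f=cv2.resize(f,None,fx=s,fy=s,interpolation=cv2.INTER_CUBIC)
    cv2.imwrite("pics/"+name,f[:,:,::-1]); return d
E
python3 - <<'E'
from h import *
for c in("scene","side"):
    d=save(c,c+"0.png"); print(c,d["fx"],d["cx"],d["cy"],d["origin"],d["orientation"])
    for t in("shaker_seat","shaker","jaw","sieve","sieve_front","sieve_tail","lips","board","petri","forceps","jar","cone","sieve_round"):
        print(c,t,[(np.round(p["at"]).tolist(),round(p["confidence"],2)) for p in ctrl.spot_point(c,t)[:2]])
a=cv2.imread("pics/scene0.png");b=cv2.imread("pics/side0.png");
s=ctrl.read_state();print({k:np.round(v,3).tolist() for k,v in s.items()},ctrl.grip_depth)
E
```

```text
pics
scene 369.2345792911273 257.16915917819586 189.6754373837567 [1566.02960528  518.82401403  895.85447975] [-2.17448268e+00 -1.26780418e-03  2.05589533e+00]
scene shaker_seat [([512.0, 274.0, 98.0], 0.86), ([576.0, -519.0, -2.0], 0.61)]
scene shaker []
scene jaw []
scene sieve [([508.0, 272.0, 100.0], 0.85)]
scene sieve_front [([569.0, 263.0, 96.0], 0.71)]
scene sieve_tail [([443.0, 277.0, 102.0], 0.82)]
scene lips []
scene board [([568.0, 267.0, 91.0], 0.42)]
scene petri [([373.0, -140.0, 11.0], 0.38)]
scene forceps [([510.0, 273.0, 96.0], 0.74), ([638.0, -231.0, 12.0], 0.46)]
scene jar [([543.0, 516.0, -3.0], 0.74)]
scene cone [([765.0, 6.0, 0.0], 0.74), ([573.0, -518.0, -2.0], 0.46)]
scene sieve_round [([577.0, -519.0, -3.0], 0.57)]
side 354.8687462689777 258.12034046539736 194.18000241339277 [ 26.54054832 834.68288503 663.07176469] [-2.06873732 -0.01257507 -2.56197415]
side shaker_seat [([576.0, 267.0, 99.0], 0.25)]
side shaker [([496.0, 272.0, 3.0], 0.63)]
side jaw [([439.0, 279.0, 98.0], 0.57)]
side sieve [([513.0, 273.0, 95.0], 0.97)]
side sieve_front [([572.0, 263.0, 101.0], 0.66)]
side sieve_tail [([440.0, 275.0, 101.0], 0.72)]
side lips [([440.0, 278.0, 95.0], 0.72), ([512.0, 270.0, 93.0], 0.21)]
side board [([505.0, -212.0, 0.0], 0.72)]
side petri [([373.0, -145.0, 6.0], 0.63)]
side forceps [([636.0, -237.0, 8.0], 0.44)]
side jar [([540.0, 519.0, 0.0], 0.85)]
side cone [([769.0, 5.0, -1.0], 0.57)]
side sieve_round [([572.0, -524.0, 1.0], 0.72)]
{'clock': 1.4, 'qpos': [-0.066, 0.628, 0.038, 1.517, -0.027, 0.996, -0.02], 'qd': [0.001, -0.001, 0.001, 0.001, -0.0, -0.0, -0.002], 'tau': [-0.0, -56.328, 1.226, -19.378, 0.011, 0.002, -0.0], 'eef_pos': [650.009, 0.041, 231.299], 'tool_rot': [-3.142, 0.0, -0.0], 'force': [-0.299, 0.582, 0.107], 'torque': [0.015, -0.017, 0.004], 'width': 85.652} 18.700000000000003
```

View pics/scene0.png

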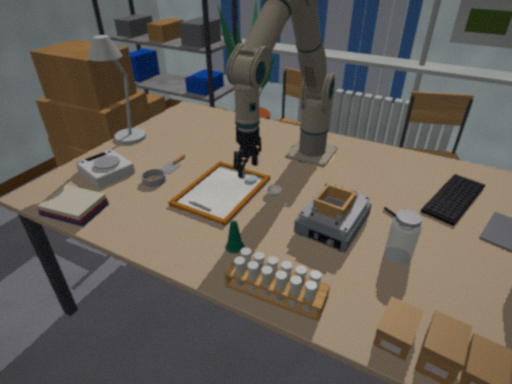

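View pics/side0.png

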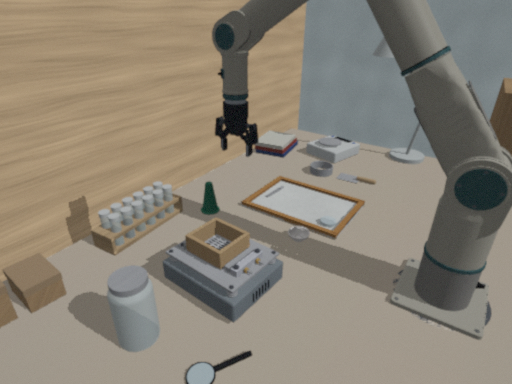

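The scene view shows the seated sieve at about px (335,200) and the board at about (222,190). The side view shows the same sieve at (217,243) and the board at (303,203). The two networks agree on the sieve pose, yaw about -5.5°. I'm moving above the front wall and working out the board angle.

```bash
python3 -m creep '[{"hand":1,"travel":[-2,-5,0],"angular":[0,0,2]},{"hand":1,"travel":[-4,-10,0],"angular":[0,0,5.5]},{"hand":1,"travel":[-6,-15,0],"angular":[0,0,5.5]},{"hand":1,"travel":[-8,-20,0],"angular":[0,0,5.5]},{"hand":1,"travel":[-8.4,-24,0],"angular":[0,0,5.5]},{"hand":1,"travel":[-8.4,-26.6,0],"angular":[0,0,5.5]},{"hand":1,"travel":[-8.4,-26.6,0],"angular":[0,0,5.5]},{"hand":1,"travel":[-8.4,-26.6,0],"angular":[0,0,5.5]},{"hand":1,"travel":[-8.4,-26.6,0],"angular":[0,0,5.5]}]'
cat >> h.py <<'E'
from scipy.spatial.transform import Rotation as Ro
def ray(d,px):
    px=np.asarray(px,float); n=np.stack([(px[:,0]-d["cx"])/d["fx"],(px[:,1]-d["cy"])/d["fy"]],1)
    r=np.linalg.norm(n,axis=1)+1e-9
    if d.get("fish"): v=np.c_[n/r[:,None]*np.sin(r)[:,None],np.cos(r)]
    else: v=np.c_[n,np.ones(len(n))]
    return Ro.from_euler("xyz",d["orientation"]).apply(v)
def toz(d,px,z):
    v=ray(d,px);o=np.array(d["origin"]); return o+v*((z-o[2])/v[:,2])[:,None]
def pts(cams=("wrist","scene","side"),things=()):
    for c in cams:
        ctrl.get_image(c)
        for t in things:
            print(c,t,[(np.round(p["at"],1).tolist(),round(p["confidence"],2)) for p in ctrl.spot_point(c,t)[:1]])
E
python3 - <<'E'
from h import *
d=save("wrist","w1.png",s=1.5);print(d["fx"],d["cx"],d["cy"],d["origin"],d["orientation"])
pts(("wrist",),("shaker_seat","jaw","sieve","sieve_front","sieve_tail","lips"))
d=ctrl.get_image("side")
for t,z in(("board",20),):
    for r in ctrl.regions_of("side",t)[:2]:
        m=r["region"];ys,xs=np.nonzero(m);w=toz(d,np.c_[xs,ys],z)[:,:2].astype(np.float32)
        print(t,r["confidence"],m.sum(),cv2.minAreaRect(w))
E
```

```text
clock: 2.3
eef_pos: [566.6, 264.0, 231.3]
tool_rot: [3.14, -0.0, -0.098]
force: [0.2, 0.4, 0.8]
width: 85.5
297.3186396354542 250.67902826253393 196.528171627145 [573.34966617 337.96069251 373.57025555] [ 2.84433236e+00 -1.76179346e-03 -9.85527830e-02]
wrist shaker_seat []
wrist jaw [([441.9, 275.3, 98.9], 0.64)]
wrist sieve [([515.9, 269.8, 92.0], 0.73)]
wrist sieve_front [([569.6, 267.2, 94.5], 0.57)]
wrist sieve_tail [([444.3, 276.3, 96.0], 0.81)]
wrist lips []
board 0.8 4194 ((496.63861083984375, -193.92396545410156), (306.3321533203125, 381.5325622558594), 89.12662506103516)
board 0.62 130 ((371.1104431152344, -132.54843139648438), (59.1629753112793, 51.2003059387207), 89.04531860351562)
```

View pics/w1.png

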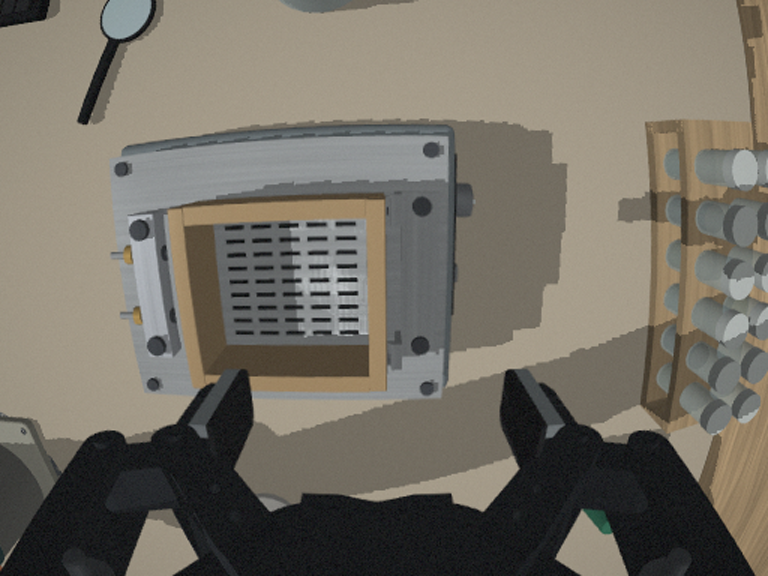

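Run:
```python
from h import *
d=ctrl.get_image("wrist");d["fish"]=1
P=np.array([[385,197],[386,390],[168,208],[193,390],[365,198],[369,388],[385,293]])/1.5
print(toz(d,P,146).round(1))
w=toz(d,P,146)
f=w[0]-w[1];print("front yaw",np.degrees(np.arctan2(-f[0],f[1])),np.linalg.norm(f))
for a,b in((0,2),(1,3)):
    f=w[a]-w[b];print("side yaw",np.degrees(np.arctan2(f[1],f[0])),np.linalg.norm(f))
print("centre",w[:4].mean(0))
# hooks/deck screws
D=np.array([[122,169],[431,149],[427,388],[153,384]])/1.5
v=toz(d,D,98);print(v.round(1),v.mean(0))
```

```text
[[575.9 321.8 146. ]
 [566.6 212.5 146. ]
 [457.6 331.1 146. ]
 [447.8 220.2 146. ]
 [565.8 322.3 146. ]
 [556.9 214.7 146. ]
 [571.2 271.1 146. ]]
front yaw -4.890455627639061 109.74360302405977
side yaw -4.502390846273104 118.67856597460006
side yaw -3.7432755209100197 119.04519598085099
centre [511.97555505 271.39590843 146.        ]
[[401.4 361.9  98. ]
 [607.4 345.4  98. ]
 [594.2 184.1  98. ]
 [387.6 201.2  98. ]] [497.63060968 273.17161142  98.        ]
```

Dimensions check out (109.7 × 119 mm), with yaw -4.7° and the wall centre at (566.8, 267). I'm descending with a 1 mm rearward bias, so that closing can only nudge the sieve toward the spring.

```bash
python3 -m creep '[{"hand":1,"travel":[-0.1,-0.3,2],"angular":[0,0,-0.9]},{"hand":1,"travel":[-0.1,-0.3,5],"angular":[0,0,-0.9]},{"hand":1,"travel":[-0.1,-0.3,8],"angular":[0,0,-0.9]},{"hand":1,"travel":[-0.1,-0.3,10],"angular":[0,0,-0.9]},{"hand":1,"travel":[-0.1,-0.3,11],"angular":[0,0,-0.9]},{"hand":1,"travel":[-0.1,-0.3,11.9],"angular":[0,0,-0.9]},{"hand":1,"travel":[-0.1,-0.3,11.9],"angular":[0,0,-0.9]},{"hand":1,"travel":[-0.1,-0.3,11.9],"angular":[0,0,-0.9]}]'
python3 - <<'E'
from h import *
save("wrist","w2.png",s=1.5)
E
```

```text
clock: 3.65
eef_pos: [565.9, 269.3, 113.1]
tool_rot: [-3.141, -0.001, -0.08]
force: [0.7, -0.1, -0.9]
width: 85.3
```

View pics/w2.png

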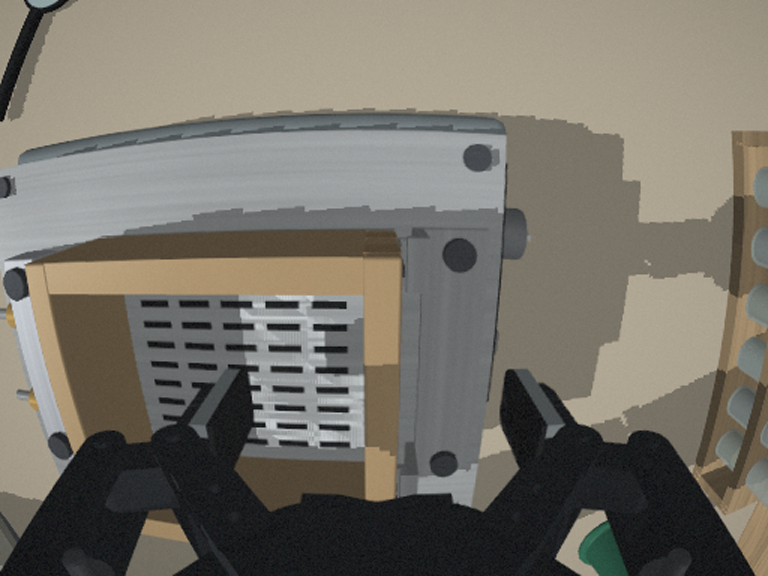

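The fingers, at px (245,400) and (510,400), straddle the front wall at px (365–400). The midpoint is slightly behind the wall, as intended. Closing in steps.

```bash
python3 -m creep '[{"hand":0.7,"travel":[0,0.2,0.05],"angular":[0,0,0]},{"hand":0.4,"travel":[0,0.2,0.05],"angular":[0,0,0]},{"hand":0.2,"travel":[0,0.2,0.05],"angular":[0,0,0]},{"hand":0.17,"travel":[0,0.2,0.05],"angular":[0,0,0]},{"hand":0.17,"travel":[0,0.2,0.05],"angular":[0,0,0]},{"hand":0.17,"travel":[0,0.2,0.05],"angular":[0,0,0]}]'
python3 - <<'E'
from h import *
pts(("wrist",),("sieve_front",))
E
```

```text
clock: 4.3
eef_pos: [565.9, 267.5, 112.9]
tool_rot: [-3.14, -0.002, -0.08]
force: [0.2, -0.8, 1.0]
width: 14.5
wrist sieve_front []
```

```bash
python3 -m creep '[{"hand":0.14,"travel":[0,0,0],"angular":[0,0,0]},{"hand":0.12,"travel":[0,0,0],"angular":[0,0,0]},{"hand":0.1,"travel":[0,0,0],"angular":[0,0,0]},{"hand":0.0,"travel":[0,0,0],"angular":[0,0,0]},{"hand":0,"travel":[0,0,0],"angular":[0,0,0]},{"hand":0,"travel":[0,0,0],"angular":[0,0,0]}]'
```

```text
clock: 5.0
eef_pos: [566.9, 267.5, 113.2]
tool_rot: [-3.14, -0.003, -0.081]
force: [4.8, 0.3, 1.2]
width: 8.9
```

Gripped at width 8.9, and the tool is already leaning back with 4.8 N. Easing back in small steps and watching position against force.

```bash
python3 -m creep '[{"hand":0,"travel":[-0.1,0,0],"angular":[0,0,0]},{"hand":0,"travel":[-0.15,0,0],"angular":[0,0,0]},{"hand":0,"travel":[-0.15,0,0],"angular":[0,0,0]},{"hand":0,"travel":[-0.15,0,0],"angular":[0,0,0]}]'; python3 -m creep '[{"hand":0,"travel":[-0.05,0,0],"angular":[0,0,0]},{"hand":0,"travel":[-0.1,0,0],"angular":[0,0,0]},{"hand":0,"travel":[-0.1,0,0],"angular":[0,0,0]},{"hand":0,"travel":[-0.1,0,0],"angular":[0,0,0]}]'
```

```text
clock: 5.4
eef_pos: [566.2, 267.5, 113.4]
tool_rot: [-3.139, -0.005, -0.081]
force: [6.1, -0.1, -0.2]
width: 9.0
clock: 5.8
eef_pos: [565.9, 267.6, 113.7]
tool_rot: [-3.139, -0.007, -0.081]
force: [5.8, -1.0, 0.2]
width: 9.3
```

```bash
python3 -m creep '[{"hand":0,"travel":[-0.1,0,0.03],"angular":[0,0,0]},{"hand":0,"travel":[-0.2,0,0.03],"angular":[0,0,0]},{"hand":0,"travel":[-0.3,0,0.03],"angular":[0,0,0]},{"hand":0,"travel":[-0.3,0,0.03],"angular":[0,0,0]},{"hand":0,"travel":[-0.3,0,0.03],"angular":[0,0,0]}]'
python3 - <<'E'
from h import *
pts(("wrist","side"),("sieve_tail","jaw"))
E
```

```text
clock: 6.3
eef_pos: [564.9, 267.7, 114.1]
tool_rot: [-3.138, -0.01, -0.081]
force: [7.2, -0.8, 1.1]
width: 9.5
wrist sieve_tail [([443.1, 278.6, 95.7], 0.57)]
wrist jaw []
side sieve_tail [([435.5, 274.6, 99.9], 0.68)]
side jaw [([437.1, 276.4, 97.1], 0.6)]
```

The tool is picking up a slight nose-up pitch from the push moment. I'll correct that while continuing back.

```bash
python3 -m creep '[{"hand":0,"travel":[-0.1,0,0.05],"angular":[0,-0.3,0]},{"hand":0,"travel":[-0.2,0,0.08],"angular":[0,-0.6,0]},{"hand":0,"travel":[-0.25,0,0.08],"angular":[0,-0.8,0]},{"hand":0,"travel":[-0.25,0,0.08],"angular":[0,-0.8,0]},{"hand":0,"travel":[-0.25,0,0.08],"angular":[0,-0.8,0]}]'
```

```text
clock: 7.1
eef_pos: [564.7, 267.6, 113.6]
tool_rot: [-3.137, -0.001, -0.082]
force: [7.3, -0.9, -1.5]
width: 9.1
```

Run:
```python
from h import *
for i in range(3):
    ctrl.get_image("wrist"); s=ctrl.read_state(); print(s["eef_pos"].round(2) if hasattr(s["eef_pos"],'round') else s["eef_pos"],np.round(s["force"],1),np.round(s["torque"],2),np.round(s["tool_rot"],4))
```

```text
[564.71 267.65 113.61] [ 7.6 -0.6 -2.1] [-0.19 -1.78 -0.13] [-3.1374e+00 -9.0000e-04 -8.1800e-02]
[564.69 267.62 113.59] [ 8.1  0.4 -1.6] [-0.22 -1.81 -0.08] [-3.1374e+00 -9.0000e-04 -8.1800e-02]
[564.7  267.67 113.62] [ 7.7  0.3 -2.2] [-0.19 -1.79 -0.09] [-3.1374e+00 -9.0000e-04 -8.1800e-02]
```

```bash
python3 -m creep '[{"hand":0,"travel":[-0.25,0,0.03],"angular":[0,-0.3,0]},{"hand":0,"travel":[-0.35,0,0.03],"angular":[0,-0.4,0]},{"hand":0,"travel":[-0.42,0,0.03],"angular":[0,-0.5,0]},{"hand":0,"travel":[-0.42,0,0.03],"angular":[0,-0.5,0]},{"hand":0,"travel":[-0.42,0,0.03],"angular":[0,-0.5,0]}]';  python3 - <<'E'
from h import *
for i in range(3):
    ctrl.get_image("wrist"); s=ctrl.read_state(); print(s["eef_pos"].round(2) if hasattr(s["eef_pos"],'round') else s["eef_pos"],np.round(s["force"],1),np.round(s["torque"],2),np.round(s["tool_rot"],4))
E
```

```text
clock: 7.75
eef_pos: [563.8, 267.7, 113.7]
tool_rot: [-3.136, 0.001, -0.082]
force: [9.6, -0.2, -3.1]
width: 9.3
[563.8  267.71 113.71] [ 8.9  0.5 -2.7] [-0.24 -2.28 -0.08] [-3.1362e+00  1.4000e-03 -8.2100e-02]
[563.83 267.72 113.74] [ 9.1  0.4 -4.1] [-0.28 -2.33 -0.07] [-3.1361e+00  1.3000e-03 -8.2200e-02]
[563.82 267.7  113.71] [ 9.   0.3 -2.9] [-0.27 -2.35 -0.03] [-3.1362e+00  1.3000e-03 -8.2200e-02]
```

Before tilting, I'm measuring the actual set-back optically: sieve sheet against deck screws, compared with the pre-grip picture.

```bash
cat > disp.py <<'E'
from h import *
a=cv2.cvtColor(cv2.imread("pics/w2.png"),cv2.COLOR_BGR2GRAY)
d=save("wrist","cur.png",s=1.5);d["fish"]=1
b=cv2.cvtColor(cv2.imread("pics/cur.png"),cv2.COLOR_BGR2GRAY)
R={"slots":(140,298,230,360),"slots2":(265,298,362,350),"screwNE":(455,135,505,180),"screwF":(435,232,485,280),"screwF2":(425,445,465,482),"jawscrew":(2,262,32,304),"jawscrew2":(45,430,75,460),"topcorner":(372,232,412,280),"screwNW":(0,172,14,202)}
for k,(x0,y0,x1,y1) in R.items():
    t=a[y0:y1,x0:x1]; X0,Y0=max(0,x0-30),max(0,y0-15); s=b[Y0:y1+15,X0:x1+30]
    r=cv2.matchTemplate(s,t,cv2.TM_CCOEFF_NORMED);_,v,_,(px,py)=cv2.minMaxLoc(r)
    f=lambda m,c,p:0.5*(m-p)/(m+p-2*c)
    dx=f(r[py,px-1],r[py,px],r[py,px+1]) if 0<px<r.shape[1]-1 else 0
    dy=f(r[py-1,px],r[py,px],r[py+1,px]) if 0<py<r.shape[0]-1 else 0
    q=np.array([[X0+px+dx+(x1-x0)/2,Y0+py+dy+(y1-y0)/2]])/1.5
    z=146 if k=="topcorner" else 98
    print(k,round(v,2),"shift",round(X0+px+dx-x0,2),round(Y0+py+dy-y0,2),toz(d,q,z)[0,:2].round(1))
s=ctrl.read_state();print(d["origin"],np.round(s["eef_pos"],1),np.round(s["force"],1))
E
python3 disp.py
```

```text
slots 0.98 shift -2.51 -4.35 [486.4 287.4]
slots2 0.86 shift -3.23 -4.52 [539.9 285.9]
screwNE 0.98 shift 4.53 -4.51 [608.6 343. ]
screwF 0.99 shift 5.09 -5.23 [599.6 307.7]
screwF2 0.28 shift 11.51 -5.99 [595.1 215.4]
jawscrew 0.74 shift -0.18 -3.52 [396.8 315.1]
jawscrew2 0.77 shift 0.39 -2.4 [389.4 224.8]
topcorner 0.98 shift -5.27 -7.14 [570.5 319.7]
screwNW 0.97 shift 4.41 -3.67 [405.3 359.7]
[569.56925699 340.78800802 256.52896981] [563.8 267.7 113.7] [ 9.5 -0.2 -2.6]
```

View pics/cur.png

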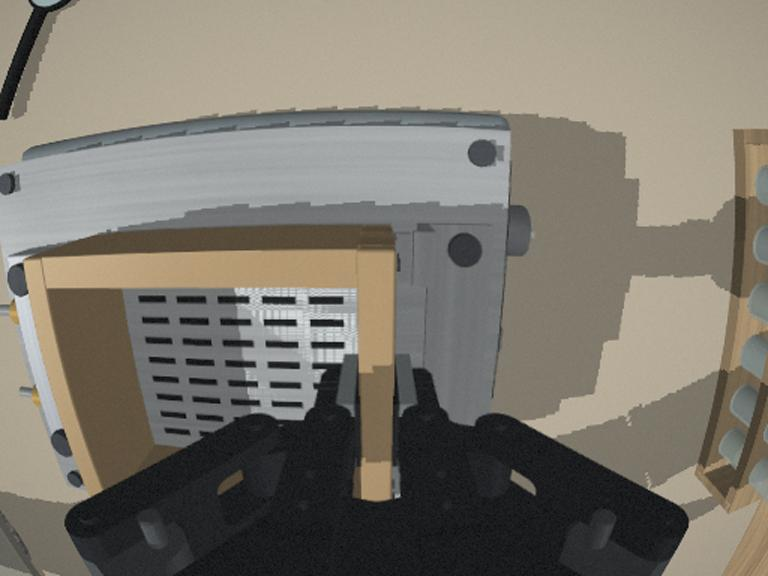

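```bash
cat > disp2.py <<'E'
import io,contextlib
exec(open("disp.py").read().replace("print(k","res[k]=(q,z);0 and print(k").replace('from h import *','from h import *\nres={}'))
E_=lambda e:Ro.from_euler("xyz",e)
Rt=E_(s["tool_rot"]);Rc=E_(d["orientation"]);rel=Rt.inv()*Rc;off=Rt.inv().apply(np.array(d["origin"])-s["eef_pos"])
RA=E_([-3.141,-0.001,-0.080]);A=dict(d);A["origin"]=np.array([565.9,269.3,113.1])+RA.apply(off);A["orientation"]=(RA*rel).as_euler("xyz")
u=np.array([np.cos(.082),-np.sin(.082)])
for k,(q,z) in res.items():
    x0,y0,x1,y1=R[k];p=np.array([[(x0+x1)/2,(y0+y1)/2]])/1.5
    dv=(toz(d,q,z)-toz(A,p,z))[0,:2];print(k,"along",round(dv@u,2),"across",round(dv[1]*u[0]-dv[0]*u[1],2))
E
python3 disp2.py
```

```text
[569.56934808 340.78803661 256.52883954] [563.8 267.7 113.7] [ 9.6  0.2 -2.9]
slots along -3.23 across -0.03
slots2 along -3.22 across -0.11
screwNE along 0.07 across -0.04
screwF along 0.12 across 0.06
screwF2 along 2.57 across 1.74
jawscrew along -3.0 across 0.07
jawscrew2 along -1.88 across -0.19
topcorner along -3.04 across -0.28
screwNW along 0.18 across -0.01
```

The deck screws read 0.1 mm (no motion) and the sieve -3.3 mm, so it has just cleared. I'm adding about 0.8 mm of margin, then making a small test tilt.

```bash
python3 -m creep '[{"hand":0,"travel":[-0.4,0,0.04],"angular":[0,-0.4,0]},{"hand":0,"travel":[-0.48,0,0.04],"angular":[0,-0.4,0]},{"hand":0,"travel":[-0.48,0,0.04],"angular":[0,-0.4,0]},{"hand":0,"travel":[-0.48,0,0.04],"angular":[0,-0.4,0]}]'; python3 disp2.py | grep -v F2
```

```text
clock: 8.4
eef_pos: [563.2, 267.7, 114.0]
tool_rot: [-3.135, 0.0, -0.083]
force: [9.0, 0.6, -3.2]
width: 9.2
[568.79499485 340.59983763 256.89069544] [563.2 267.7 114. ] [11.2 -0.2 -3.7]
slots along -3.94 across -0.05
slots2 along -3.85 across -0.16
screwNE along 0.01 across -0.0
screwF along 0.09 across 0.1
jawscrew along -3.66 across 0.02
jawscrew2 along -2.26 across -0.3
topcorner along -3.72 across -0.39
screwNW along 0.25 across 0.08
```

```bash
python3 -m creep '[{"hand":0,"travel":[-0.38,0,-0.07],"angular":[0,0.1,0]},{"hand":0,"travel":[-0.4,0,-0.18],"angular":[0,0.6,0]},{"hand":0,"travel":[-0.42,0,-0.29],"angular":[0,1.1,0]},{"hand":0,"travel":[-0.44,0,-0.4],"angular":[0,1.6,0]},{"hand":0,"travel":[-0.44,0,-0.4],"angular":[0,1.6,0]},{"hand":0,"travel":[-0.44,0,-0.4],"angular":[0,1.6,0]}]'; python3 disp2.py | grep -v F2
```

```text
clock: 9.05
eef_pos: [562.3, 267.7, 118.6]
tool_rot: [-3.133, -0.035, -0.083]
force: [10.1, -0.5, -3.5]
width: 9.4
[562.98300491 340.79893597 261.46123587] [562.3 267.7 118.5] [10.4 -1.  -2.2]
slots along -4.91 across -0.72
slots2 along -4.53 across -1.5
screwNE along 0.03 across -0.1
screwF along 0.24 across 0.02
jawscrew along -2.13 across 0.22
jawscrew2 along -1.46 across 0.13
topcorner along -5.37 across -1.42
screwNW along -0.06 across 0.03
```

The hooks are clear: 2° of tilt at about 3 N vertical. Continuing to 14° about the tail.

```bash
python3 -m creep '[{"hand":0,"travel":[-0.4,0,-0.33],"angular":[0,1.1,0]},{"hand":0,"travel":[-0.46,0,-0.66],"angular":[0,2.6,0]},{"hand":0,"travel":[-0.53,0,-0.98],"angular":[0,4.1,0]},{"hand":0,"travel":[-0.6,0,-1.31],"angular":[0,5.6,0]},{"hand":0,"travel":[-0.69,0,-1.63],"angular":[0,7.1,0]},{"hand":0,"travel":[-0.78,0,-1.95],"angular":[0,8.6,0]},{"hand":0,"travel":[-0.88,0,-2.27],"angular":[0,10.1,0]},{"hand":0,"travel":[-0.99,0,-2.58],"angular":[0,11.6,0]},{"hand":0,"travel":[-0.99,0,-2.58],"angular":[0,11.6,0]},{"hand":0,"travel":[-0.99,0,-2.58],"angular":[0,11.6,0]}]'
python3 - <<'E'
from h import *
save("wrist","w3.png",s=1.5)
pts(("wrist","side"),("sieve_tail","sieve_front"))
E
```

```text
clock: 10.1
eef_pos: [554.5, 268.2, 144.8]
tool_rot: [-3.132, -0.243, -0.085]
force: [11.2, -1.5, -5.2]
width: 9.0
wrist sieve_tail [([440.9, 276.1, 94.8], 0.96)]
wrist sieve_front []
side sieve_tail [([438.7, 275.4, 97.0], 0.56)]
side sieve_front [([562.5, 263.2, 133.0], 0.89)]
```

View pics/w3.png

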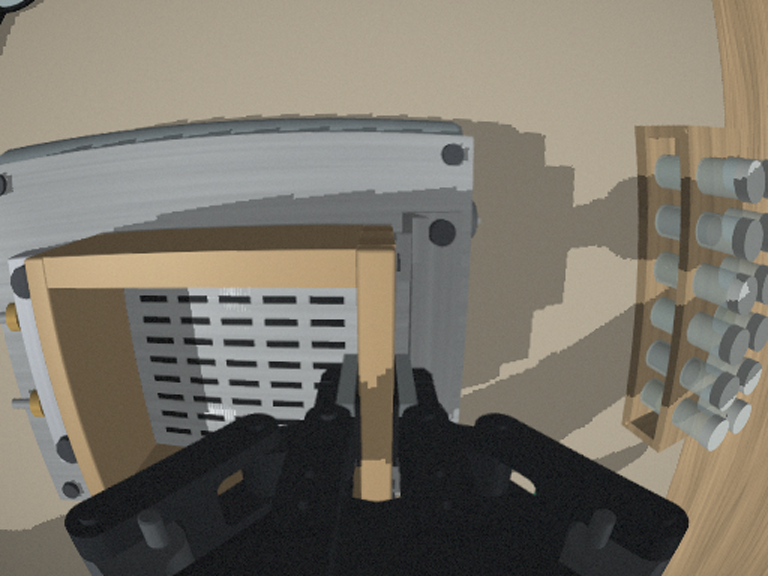

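The wrist picture shows the sieve rigid in the grip, with its tail still in the jaw at left, px (20,280)–(70,450). Tilt is 13.9°. Drawing it forward now.

```bash
python3 -m creep '[{"hand":0,"travel":[-0.18,0,-0.1],"angular":[0,0,0]},{"hand":0,"travel":[0.11,0,-0.02],"angular":[0,0,0]},{"hand":0,"travel":[0.41,0,0],"angular":[0,0,0]},{"hand":0,"travel":[0.7,0,0.07],"angular":[0,0,0]},{"hand":0,"travel":[1.01,0,0.09],"angular":[0,0,0]},{"hand":0,"travel":[1.3,0,0.17],"angular":[0,0,0]},{"hand":0,"travel":[1.6,0,0.19],"angular":[0,0,0]},{"hand":0,"travel":[1.89,0,0.26],"angular":[0,0,0]},{"hand":0,"travel":[2.18,0,0.33],"angular":[0,0,0]},{"hand":0,"travel":[2.48,0,0.41],"angular":[0,0,0]},{"hand":0,"travel":[2.48,0,0.41],"angular":[0,0,0]}]'
```

```text
clock: 11.55
eef_pos: [580.2, 265.8, 146.7]
tool_rot: [-3.132, -0.243, -0.086]
force: [-0.8, -0.2, -3.6]
width: 9.0
```

```bash
python3 -m creep '[{"hand":0,"travel":[0.36,0,-0.22],"angular":[0,0,0]},{"hand":0,"travel":[0.75,0,-0.54],"angular":[0,0,0]},{"hand":0,"travel":[1.16,0,-0.95],"angular":[0,0,0]},{"hand":0,"travel":[1.6,0,-1.46],"angular":[0,0,0]},{"hand":0,"travel":[1.98,0,-2.19],"angular":[0,0,0]},{"hand":0,"travel":[2.42,0,-3.11],"angular":[0,0,0]},{"hand":0,"travel":[2.87,0,-4.96],"angular":[0,0,0]},{"hand":0,"travel":[3.47,0,-7.38],"angular":[0,0,0]},{"hand":0,"travel":[3.95,0,-9.32],"angular":[0,0,0]},{"hand":0,"travel":[3.95,0,-9.32],"angular":[0,0,0]}]'
python3 - <<'E'
from h import *
d=ctrl.get_image("side")
m=ctrl.regions_of("side","board")[0]["region"].astype(np.uint8)
cv2.imwrite("pics/mask.png",m*255)
# corners of frame outer top from colour: orange-brown hull
im=d["frame"].astype(int);o=((im[...,0]-im[...,2]>70)).astype(np.uint8)
k=cv2.dilate(m,np.ones((9,9)));o&=k
n,l,st,_=cv2.connectedComponentsWithStats(o,connectivity=8);i=1+np.argmax(st[1:,4])
c=cv2.convexHull(np.argwhere(l==i)[:,::-1].astype(np.int32))
q=cv2.approxPolyDP(c,0.03*cv2.arcLength(c,True),True)[:,0];print(st[i],q.tolist())
w=toz(d,q,20)[:,:2];print(w.round(0).tolist(),cv2.minAreaRect(toz(d,c[:,0],20)[:,:2].astype(np.float32)))
pts(("side","scene"),("board","petri","forceps"))
E
```

```text
clock: 12.55
eef_pos: [598.2, 264.3, 250.8]
tool_rot: [-3.127, -0.249, -0.087]
force: [0.0, 0.2, -3.4]
width: 9.5
[244 177 120  58 609] [[363, 202], [334, 234], [244, 200], [281, 177]]
[[317.0, -328.0], [326.0, -75.0], [686.0, -93.0], [671.0, -339.0]] ((500.761474609375, -208.9473419189453), (263.0624084472656, 367.1412658691406), 89.00555419921875)
side board [([505.8, -212.5, 2.1], 0.86)]
side petri [([378.0, -142.0, 4.3], 0.63)]
side forceps [([638.0, -235.4, 9.6], 0.59)]
scene board [([504.0, -211.2, 2.4], 0.77)]
scene petri [([374.0, -139.7, 9.6], 0.66)]
scene forceps [([444.5, 277.9, 98.1], 0.57)]
```

```bash
cat > tgt.py <<'E'
import sys
from h import *
def go(p,r):
    s=ctrl.read_state();R=Ro.from_euler("xyz",s["tool_rot"])
    t=R.inv().apply(np.array(p)-s["eef_pos"])/10; a=np.degrees((R.inv()*Ro.from_euler("xyz",r)).as_rotvec())
    print("travel",t.round(2),"angular",a.round(2))
v=list(map(float,sys.argv[1:]));go(v[:3],[-3.140,-0.003,v[3]])
E
python3 tgt.py 598 264 250.8 -0.087; python3 tgt.py 559 -213 160 -0.044
```

```text
travel [ 0.33 -0.08 -0.41] angular [ -0.45 -13.71   0.14]
travel [-1.65 47.86  8.  ] angular [ -0.15 -13.72  -2.31]
```

```bash
python3 -m creep '[{"hand":0,"travel":[0.33,0.5,-0.41],"angular":[-0.4,-3,0]},{"hand":0,"travel":[0.3,2,-0.4],"angular":[-0.4,-6,0]},{"hand":0,"travel":[0.2,5,0],"angular":[-0.4,-9,-0.2]},{"hand":0,"travel":[0,8,0.5],"angular":[-0.4,-12,-0.4]},{"hand":0,"travel":[-0.2,12,1],"angular":[-0.3,-13.7,-0.6]},{"hand":0,"travel":[-0.4,16,2],"angular":[-0.3,-13.7,-0.8]},{"hand":0,"travel":[-0.6,20,3],"angular":[-0.3,-13.7,-1]},{"hand":0,"travel":[-0.8,24,4],"angular":[-0.3,-13.7,-1.2]},{"hand":0,"travel":[-1,28,5],"angular":[-0.2,-13.7,-1.4]},{"hand":0,"travel":[-1.2,32,6],"angular":[-0.2,-13.7,-1.6]},{"hand":0,"travel":[-1.3,36,7],"angular":[-0.2,-13.7,-1.8]},{"hand":0,"travel":[-1.4,40,7.5],"angular":[-0.2,-13.7,-2]},{"hand":0,"travel":[-1.5,43,8],"angular":[-0.2,-13.7,-2.2]},{"hand":0,"travel":[-1.6,46,8],"angular":[-0.2,-13.7,-2.3]},{"hand":0,"travel":[-1.65,47.86,8],"angular":[-0.15,-13.7,-2.3]},{"hand":0,"travel":[-1.65,47.86,8],"angular":[-0.15,-13.7,-2.3]},{"hand":0,"travel":[-1.65,47.86,8],"angular":[-0.15,-13.7,-2.3]}]'
python3 - <<'E'
from h import *
d=save("wrist","w4.png",s=1.5);print(d["cx"],d["cy"],d["origin"],d["orientation"])
pts(("wrist","side"),("board","forceps","petri","sieve","sieve_front","sieve_tail"))
E
```

```text
clock: 14.75
eef_pos: [559.2, -213.1, 159.9]
tool_rot: [-3.14, -0.004, -0.045]
force: [0.4, 1.5, -3.3]
width: 9.2
250.67902826253393 196.528171627145 [ 561.53486093 -139.2520432   302.43758844] [ 2.84777607 -0.00512493 -0.04554225]
wrist board []
wrist forceps [([637.7, -230.7, 7.5], 0.56)]
wrist petri [([373.5, -139.2, 10.8], 0.72)]
wrist sieve [([507.8, -211.1, 137.6], 0.93)]
wrist sieve_front []
wrist sieve_tail [([438.4, -209.3, 140.9], 0.85)]
side board [([766.0, 5.7, -1.2], 0.63)]
side forceps [([638.1, -235.9, 6.6], 0.57)]
side petri [([375.6, -140.5, 7.8], 0.66)]
side sieve [([505.2, -209.5, 140.5], 0.8)]
side sieve_front [([565.0, -217.4, 144.8], 0.87)]
side sieve_tail [([433.3, -210.4, 143.3], 0.7)]
```

View pics/w4.png

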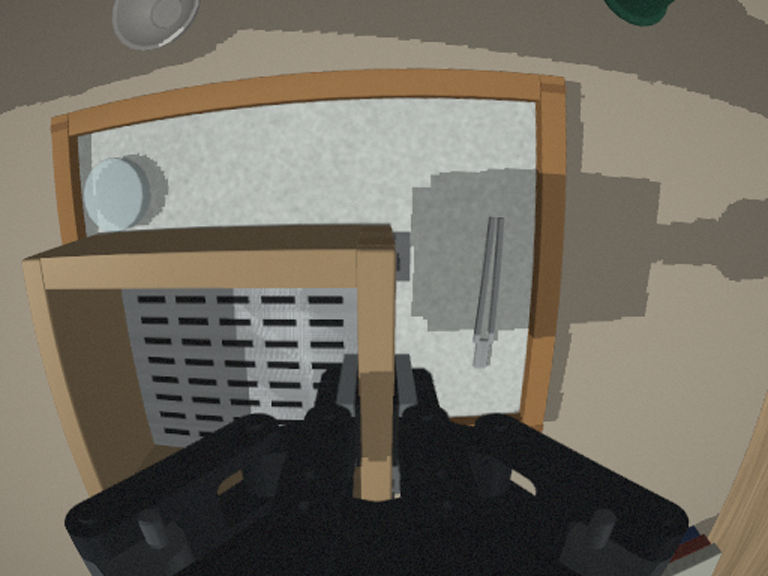

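The picture shows the board's +y edge from px (53,117) to (565,78), the petri dish at (115,195) and the forceps at (490,290), all clear of the footprint.

```bash
python3 - <<'E'
from h import *
d=ctrl.get_image("wrist");d["fish"]=1
w=toz(d,np.array([[53,117],[565,78],[541,428]])/1.5,20)[:,:2];print(w.round(1))
e=w[1]-w[0];L=np.linalg.norm(e);u=e/L;n=np.array([u[1],-u[0]])
print(L,np.degrees(np.arctan2(u[1],u[0])),"centre",(w[:2].mean(0)+135*n).round(1),"right edge yaw",np.degrees(np.arctan2(*(w[1]-w[2])[::1]))*-1)
f=toz(d,np.array([[495,217],[482,366]])/1.5,10)[:,:2];print("forceps",f.round(0))
E
python3 tgt.py 559 -213.5 60 -0.044;python3 tgt.py 559 -213.5 27 -0.044
```

```text
[[ 323.8  -75. ]
 [ 690.2  -81.1]
 [ 685.2 -341.7]]
366.44212743890824 -0.9656793404327196 centre [ 504.7 -213. ] right edge yaw -1.0949783854001764
forceps [[ 641. -177.]
 [ 635. -287.]]
travel [-0.03  0.06 10.  ] angular [ 0.   -0.02 -0.02]
travel [-0.04  0.06 13.3 ] angular [ 0.   -0.02 -0.02]
```

```bash
python3 -m creep '[{"hand":0,"travel":[0,0.05,2],"angular":[0,0,-0.5]},{"hand":0,"travel":[0,0.1,5],"angular":[0,0,-1]},{"hand":0,"travel":[0,0.1,8],"angular":[0,0,-1.5]},{"hand":0,"travel":[0,0.1,10.5],"angular":[0,0,-1.5]},{"hand":0,"travel":[0,0.1,12],"angular":[0,0,-1.5]},{"hand":0,"travel":[0,0.1,12.6],"angular":[0,0,-1.5]},{"hand":0,"travel":[0,0.1,13],"angular":[0,0,-1.5]},{"hand":0,"travel":[0,0.1,13],"angular":[0,0,-1.5]},{"hand":0,"travel":[0,0.1,13],"angular":[0,0,-1.5]}]'; python3 tgt.py 559.5 -214 27 -0.026
```

```text
clock: 16.45
eef_pos: [560.2, -214.2, 31.1]
tool_rot: [-3.141, -0.005, -0.018]
force: [0.4, 0.2, -3.6]
width: 9.1
travel [-0.07 -0.02  0.41] angular [ 0.04 -0.13  0.45]
```

```bash
python3 -m creep '[{"hand":0,"travel":[-0.05,0,0.15],"angular":[0,-0.1,0]},{"hand":0,"travel":[-0.05,0,0.3],"angular":[0,-0.1,0]},{"hand":0,"travel":[-0.05,0,0.4],"angular":[0,-0.1,0]},{"hand":0,"travel":[-0.05,0,0.4],"angular":[0,-0.1,0]},{"hand":0,"travel":[-0.05,0,0.4],"angular":[0,-0.1,0]}]'; python3 -m creep '[{"hand":0,"travel":[0,0,0.05],"angular":[0,0,0]},{"hand":0,"travel":[0,0,0.1],"angular":[0,0,0]},{"hand":0,"travel":[0,0,0.1],"angular":[0,0,0]},{"hand":0,"travel":[0,0,0.1],"angular":[0,0,0]}]'
```

```text
clock: 16.95
eef_pos: [559.7, -214.2, 27.1]
tool_rot: [-3.141, -0.003, -0.018]
force: [0.2, -0.4, -4.0]
width: 9.2
clock: 17.35
eef_pos: [559.6, -214.2, 26.0]
tool_rot: [-3.141, -0.003, -0.018]
force: [-0.0, -0.1, -3.4]
width: 9.3
```

```bash
python3 -m creep '[{"hand":0,"travel":[0,0,0.05],"angular":[0,0,0]},{"hand":0,"travel":[0,0,0.08],"angular":[0,0,0]},{"hand":0,"travel":[0,0,0.08],"angular":[0,0,0]},{"hand":0,"travel":[0,0,0.08],"angular":[0,0,0]}]'; python3 -m creep '[{"hand":0,"travel":[0,0,0.04],"angular":[0,0,0]},{"hand":0,"travel":[0,0,0.08],"angular":[0,0,0]},{"hand":0,"travel":[0,0,0.08],"angular":[0,0,0]},{"hand":0,"travel":[0,0,0.08],"angular":[0,0,0]}]'
```

```text
clock: 17.75
eef_pos: [559.9, -214.2, 25.4]
tool_rot: [-3.141, -0.004, -0.018]
force: [0.1, -0.3, -2.3]
width: 9.1
clock: 18.15
eef_pos: [559.9, -214.2, 25.1]
tool_rot: [-3.141, -0.004, -0.018]
force: [-1.5, 0.7, 5.5]
width: 9.6
```

Contact confirmed (force went from -3.5 to +5.5 N at z = 25.1, as predicted). Releasing and retracting.

```bash
python3 -m creep '[{"hand":0.13,"travel":[0,0,-0.05],"angular":[0,0,0]},{"hand":0.16,"travel":[0,0,-0.05],"angular":[0,0,0]},{"hand":0.25,"travel":[0,0,-0.05],"angular":[0,0,0]},{"hand":0.4,"travel":[0,0,-0.05],"angular":[0,0,0]},{"hand":0.4,"travel":[0,0,-0.05],"angular":[0,0,0]},{"hand":0.4,"travel":[0,0,-0.05],"angular":[0,0,0]}]' && python3 -m creep '[{"hand":0.4,"travel":[0,0,-1],"angular":[0,0,0]},{"hand":0.4,"travel":[0,0,-3],"angular":[0,0,0]},{"hand":0.4,"travel":[0,0,-6],"angular":[0,0,0]},{"hand":0.4,"travel":[0,0,-10],"angular":[0,0,0]},{"hand":0.4,"travel":[0,0,-14],"angular":[0,0,0]},{"hand":0.4,"travel":[0,0,-18],"angular":[0,0,0]},{"hand":0.4,"travel":[0,0,-18],"angular":[0,0,0]},{"hand":0.4,"travel":[0,0,-18],"angular":[0,0,0]}]'
python3 - <<'E'
from h import *
save("wrist","w5.png",s=1.5);save("side","s5.png",s=1.5)
pts(("wrist","side","scene"),("board","forceps","petri","sieve","sieve_front","sieve_tail"))
E
```

```text
clock: 18.75
eef_pos: [559.9, -214.2, 25.5]
tool_rot: [-3.141, -0.004, -0.018]
force: [0.3, 0.1, -0.9]
width: 34.0
clock: 19.55
eef_pos: [559.7, -214.5, 207.2]
tool_rot: [3.142, -0.007, -0.018]
force: [-0.4, -0.8, 0.6]
width: 34.2
wrist board []
wrist forceps [([640.6, -231.0, 5.3], 0.83)]
wrist petri [([375.2, -140.8, 11.5], 0.92)]
wrist sieve [([503.4, -215.0, 3.7], 0.66)]
wrist sieve_front [([563.0, -218.8, 6.7], 0.58)]
wrist sieve_tail [([436.1, -214.4, 7.4], 0.92)]
side board [([503.9, -211.4, -1.6], 0.92)]
side forceps [([640.6, -235.4, 4.8], 0.49)]
side petri [([375.9, -143.8, 6.5], 0.43)]
side sieve [([502.8, -212.9, 7.8], 0.86)]
side sieve_front [([565.5, -219.5, 11.2], 0.61)]
side sieve_tail [([431.1, -213.3, 13.3], 0.72)]
scene board [([507.9, -212.6, 1.5], 0.57)]
scene forceps [([638.2, -235.0, 8.8], 0.64)]
scene petri [([375.1, -141.7, 7.4], 0.47)]
scene sieve [([506.0, -212.5, 8.8], 0.71)]
scene sieve_front [([563.2, -213.3, 7.7], 0.72)]
scene sieve_tail [([431.5, -214.5, 9.9], 0.57)]
```

View pics/w5.png

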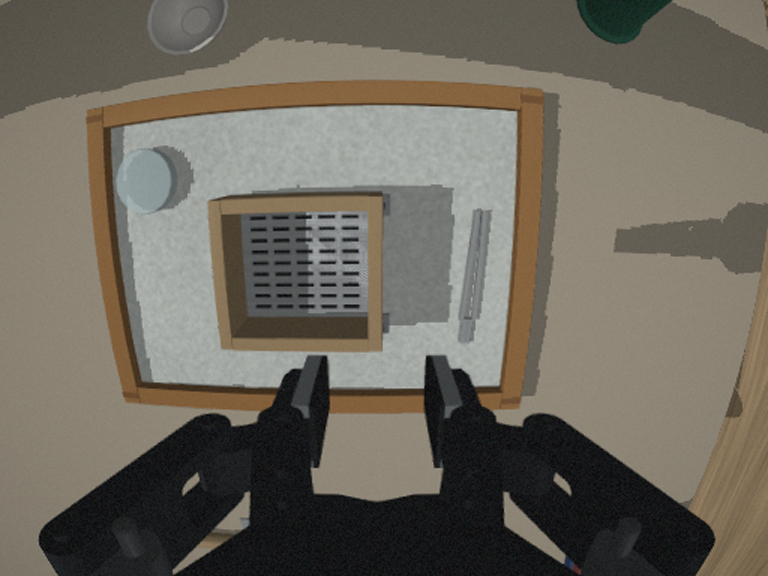

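View pics/s5.png

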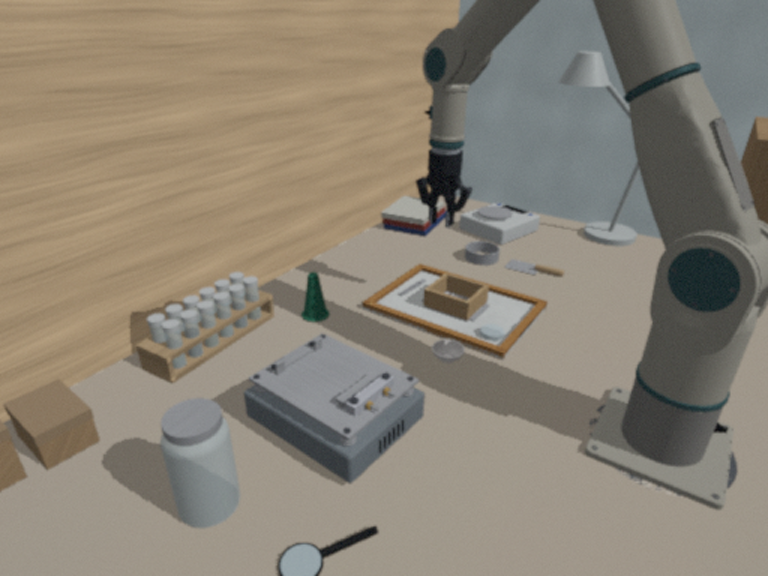

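The sieve sits flat and upright mid-board, with the top frame at px (210–382, 195–350) in the wrist view. The petri dish and forceps haven't moved, and the side view shows the shaker empty and intact. Handing in.

```bash
python3 -c "
from cell import ctrl
print(ctrl.finish_job())"
```

```text
the job is handed in; nothing more can be done
None
```

The sieve is off the shaker and standing right way up and flat in the middle of the sorting board. I let go of it, raised the gripper clear and handed the job in at about 20 s.

- **Freeing it:** I pinched the front wall and eased the sieve back about 4 mm at about 10–11 N. The wrist pictures showed 3.9 mm at the last check before tilting. I tilted it to about 14° with the tail still in the jaw.
- **Jaw clearance:** by the arm's position the tail may have reached about 4.7 mm back at full tilt, still short of the 5.5 mm limit. I did not check that figure in the pictures.
- **Drawing it out:** at the check after the draw, the reading was just the sieve's weight (about 3.5 N down) and almost nothing along the draw. That suggests the hooks were not forced. Force was only read at the end of each move, not during it.
- **Setting down:** it touched the board at about 5.5 N, at the height expected.
- **Last checks:** the three cameras put the sieve's centre at about (504, -213) and the board's centre at about (505, -212), so it is within a few mm. The petri dish and forceps are within about 4 mm of their first readings, which is the networks' accuracy. The other things looked undisturbed in the last pictures.
- **Disagreements:** the networks sometimes missed or misreported things. For example, one "board" reading landed on the cone, and I discarded it. Estimates of the board's angle ranged from -1° to -3°; I used -1°, from the close wrist picture.

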